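Roll the printer roller home on the service tray

ROBOT

A 6-joint arm with a two-finger parallel gripper is mounted at the origin on a cart in front of the work surface, level with it; the furniture and walls round the work are solid. World frame = base frame: x ahead of the robot, y to its left, z up, the work surface at z = 0. Lengths are in m, angles in rad, forces in N, time in s.
With the tool pointing down it reaches from about 0.325 to 0.9 m from the base axis. Payload 6.1 kg.
Tool frame: the origin (TCP) lies at the very end of the fingers, on their centre line; the grasp point (between the pads) lies 19 mm behind it; z points along the fingers, y is the line along which they close (so a half turn about z gives the same grasp; the last joint's range is limited). The gripper opens to 87 mm and grips with 3 to 60 N. Pads are 19 mm wide; open, the fingers measure 117 mm over their backs; the gripper's body (75 mm by 190 mm) begins 51 mm behind the grasp point.
Start: joints at [-1.31, 0.22, 1.526, -0, 1.395, -0.126], TCP at [0.236, -0.579, 0.223] pointing down, gripper open.
Joint ranges: [-2.98, 2.98], [-0.91, 2.08], [0.09, 2.57], [-1.24, 4.39], [0.2, 2.65], [-2.68, 2.68]. Speed limits (rad/s): [2.57, 2.57, 3.01, 3.14, 3.14, 3.14].

INTERFACE

Orientations are given as a 3x3 rotation matrix whose columns are the frame's x, y, z axes.
In Python, from workcell import arm gives the robot as it stands. The module is installed in compiled form; this text tells all that it offers.
- The arm moves only by the tool carry_out, never from a script. Its argument "moves" is a list of rows, each a list of 5 numbers: the closure, from 0 (fully open) to 1 (shut), then the shift along the tool's x, y, z normalised to -1 to 1, where 1 is 600 mm, then the turn about the tool's z normalised to -1 to 1, where 1 is 2 pi rad. In form: [[grip, dx, dy, dz, roll], ...]. A call has exactly 5 rows; each row is the pose to reach, as a shift and turn from the pose commanded when the call began, along the tool's axes at that moment, turning the shorter way round; what a row does not reach only later rows make up. A row lasts 1/12 s, in which the tool goes at most 41.7 mm and 7.16 degrees, less where a joint would pass 70% of its speed; a pose out of reach is approached as far as the arm can. A call with a number of a shift or a turn outside -1 to 1 is refused whole. A call with a gripper value outside its range is refused whole. The fingers move at their own pace and stop on an object; the grip force is fixed at half the most. Time passes only in rows, so rows that repeat a pose let the fingers close, or fill a call up. It gives the time, the measured TCP pose, the force, the opening and the grip force at its end, in the units of the state.
- arm.state(): the state, without advancing time (a new reading comes with each control period).
- arm.grab_frame(name): name is "scene" or "top" or "wrist"; returns (picture, depth): 400x640x3 uint8, red, green, blue; 400x640 float32, m along the optical axis (not along the pixel's ray), 0 where there is no reading.
- arm.camera_info(name): a dict with "K" (3x3 intrinsics, pixels), "rvec" (rotation vector, rad) and "tvec" (3), from world to camera coordinates, as OpenCV has them; the wrist camera has in their place "hand_eye" (4x4, takes a point from camera to tool coordinates, whose origin is the TCP and whose axes are the flange's). Camera axes: x right, y down, z forward; pixel columns grow to the right and rows downward; lengths in m; the calibration is good to about 2 mm. A picture is of the moment at which its call begins: read the wrist's pose just before it. camera_info takes no time and is no camera call.
- arm.job_done(): hands the job in; it is judged then, once.
The state is a dict: "t": time; "q": joint angles; "dq": joint speeds; "tau": joint torques, N m; "eef_pos": TCP position; "ee_rot": TCP orientation; "contact_force": force on the tool from outside, world axes, zero at the start; "torque": the same for the moment, N m; "gripper_width": opening from 0.0 (shut) to 1.0 (fully open); "gripper_force": force on a finger pad.
Only numpy, scipy, OpenCV 4.12 (cv2) and the standard library are available. Lean on these libraries where they do the work, as an engineer would, in place of code of your own. Each camera call takes 0.05 s, during which the arm holds its last target. There are 200 camera calls.

TASK

Pick up the pusher paddle by its handle and with its blade gently roll the thicker of the two rubber printer rollers along its lane of the tray, away from you, until it drops into the seat against the end stop. Do not touch that roller with the gripper, and leave the thinner roller where it lies. Then stand the paddle upright on the bench again, off the tray, and let go.

Things in the scene. Friction and masses are not known exactly. Their poses are not given: they have to be found in the camera images.
- tray: Grey metal roller tray fixed to the bench, 260 mm long (x), 202 wide (y); origin under its centre, x along the lanes away from the robot, z up. Two lanes, centre lines y = +49 and -49 mm, each 92 wide between 6 mm walls with tops 27 mm above the bench; near end open. Bright lane floor 10 mm above the bench, from x = -130 to +86 mm, where it steps down to the seat.
- tray_seat (a point): Middle of the seat at the far end of the tray (x = +101, y = 0 in the tray), on its floor, 5 mm above the bench. The seat runs across both lanes from the step at tray x = +86 to the end stop, face at x = +122, top 35 mm above the bench. A thick roller whose axis has passed the step drops by itself and lies with its axis at tray x = +99 to +102 mm, 25 mm above the bench.
- thick_roller_center (a point): Centre (on the axis) of the thicker roller: black rubber cylinder, 40 mm in diameter, 68 mm long with short steel shaft ends (84 mm overall), 110 to 225 g, lying across one of the two lanes (either one), axis along the tray's y, 30 mm above the bench, free to roll along the tray's x. Its y axis is the roller's axis; its x and z turn as it rolls.
- thin_roller_center (a point): Centre of the thinner roller: the same but 24 mm in diameter, about 70 g, lying across the other lane.
- paddle_center (a point): Pusher paddle standing left of the tray, 110 mm tall, 160 g; the point is on the handle's axis, 55 mm above the underside, z up, x to the blade's front. Upright black handle 22 x 22 mm, free for grasping from 50 to 110 mm up. Bright metal blade 60 mm wide (y), from the underside to 48 mm up, flat front face at x = +19 mm; foot plate 6 mm thick, 60 wide, reaches back to x = -35 mm.
Things that resemble listed ones, but are neither listed nor needed, are in the scene too. What is shaped like the part that bears thick_roller_center but pink is not meant.

How it is judged:
On the way, in this order (a step that is already met when the one before it is completed fails the run):
1. the paddle is held and lifted off the bench (height (world z) of paddle_center above 0.062 m and contact force between the fingers and paddle above 1 N), for 0.2 s.
2. the roller has been run most of the way with the held paddle right behind it (x of thick_roller_center in the frame of tray above 0.03 m and horizontal distance between paddle_center and thick_roller_center below 0.085 m and contact force between the fingers and paddle above 1 N).
At the end, for the whole second after the job is handed in: The thick roller rests in the seat at the end stop (its axis 92 to 108 mm ahead of the tray's centre and at most 27.5 mm above the bench), and the paddle stands on the bench itself, upright within 10 degrees, both at rest (x of thick_roller_center in the frame of tray between 0.092 and 0.108 m and height (world z) of thick_roller_center between 0.02 and 0.0275 m and linear speed of each of thick_roller, paddle below 0.02 m/s and angle between paddle_center's own z axis and vertical below 0.17 rad and height (world z) of paddle_center below 0.06 m); the robot touches nothing.
It fails at once if the gripper touches the thick roller (contact force between any of the fingers, the arm and thick_roller above 0.3 N).
It fails at once if the thick roller is flung along or pressed hard (over 0.5 m/s, or over 20 N from the paddle) (linear speed of thick_roller above 0.5 m/s or contact force between paddle and thick_roller above 20 N).
It fails at once if the thin roller is moved by more than 15 mm (distance of thin_roller_center from where it was at the start of the episode above 0.015 m).
It also fails if it takes over 48 s, if anything falls off the work surface, if the arm or the gripper's body presses on something with over 40 N, if the wrist force passes 120 N, or if a joint passes its speed limit or range.

## Working session

There is one attempt and no reset: what is moved stays moved. The work goes in short steps, Python scripts to look and compute and a tool call to move; the robot and the scene stay as the last step left them, time stands still between calls to the robot, and variables do not carry over. Pictures are saved under pics/ and viewed, at most 10 in all, crops included, and the job is handed in when it is done.

Besides the shell and the picture viewer there is one more tool, called after "Emit:" as name([rows], argument=value, ...), one row to a line, values as JSON. carry_out: Moves the arm, as the interface text tells. Its arguments: {"type":"object","properties":{"moves":{"type":"array","items":{"type":"array","items":{"type":"number"}}}},"required":["moves"]}

```bash
mkdir -p pics; cat > h.py <<'E'
import numpy as np, cv2
from workcell import arm
def snap(n,f):
    s=arm.state(); im,d=arm.grab_frame(n); cv2.imwrite('pics/%s.png'%f,im[:,:,::-1]); np.savez('pics/%s.npz'%f,d=d,p=s['eef_pos'],R=s['ee_rot']); return im,d
def pt(n,f,u,v,z=None):
    """pixel -> world by depth, or by intersecting plane z"""
    c=arm.camera_info(n); a=np.load('pics/%s.npz'%f); K=np.array(c['K'])
    if n=='wrist':
        H=np.array(c['hand_eye']); R=a['R']@H[:3,:3]; o=a['R']@H[:3,3]+a['p']
    else:
        Rc=cv2.Rodrigues(np.array(c['rvec'],float))[0]; R=Rc.T; o=-R@np.array(c['tvec'],float).ravel()
    r=R@np.linalg.inv(K)@[u,v,1]
    d=a['d'][int(v),int(u)] if z is None else (z-o[2])/r[2]
    return np.round(o+d*r,4)
E
python3 - <<'E'
from h import *
snap('top','top0'); snap('scene','sc0'); print(arm.state()['t'],arm.state()['ee_rot'])
E
```

```text
0.1 [[ 9.26141888e-01  3.77175005e-01 -4.67245779e-04]
 [ 3.77175238e-01 -9.26140361e-01  1.69445565e-03]
 [ 2.06371142e-04 -1.74553989e-03 -9.99998455e-01]]
```

View pics/top0.png

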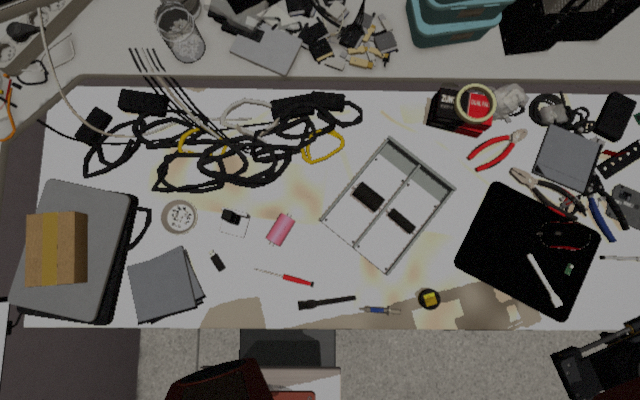

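View pics/sc0.png

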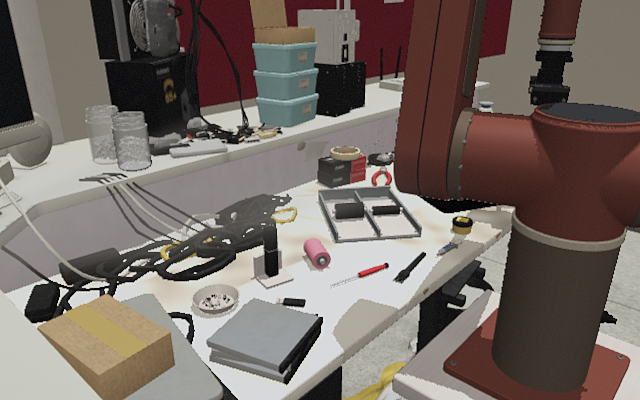

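The top view shows the black thick roller candidate at (368,197), the black thin one at (401,220) and the pink decoy at (281,229). The paddle is at about (235,220). Next I'll confirm these in an enlarged crop.

```bash
python3 - <<'E'
from h import *
im=cv2.imread('pics/top0.png'); c=cv2.resize(im[130:280,205:465],None,fx=3,fy=3,interpolation=cv2.INTER_CUBIC); cv2.imwrite('pics/crop0.png',c)
for n,u,v in [('thick',368,197),('thin',401,220),('pad',235,215),('bench',300,250)]: print(n,pt('top','top0',u,v))
c=arm.camera_info('top');print(-cv2.Rodrigues(np.array(c['rvec'],float))[0].T@np.array(c['tvec']).ravel(), c['K'])
E
```

```text
thick [ 0.5346 -0.2199  0.0502]
thin [ 0.4846 -0.2982  0.032 ]
pad [0.4872 0.0765 0.074 ]
bench [ 0.4149 -0.0651 -0.0008]
[ 0.37393363 -0.0992729   1.02093382] [[431.81705929   0.         323.24489344]
 [  0.         431.81705929 201.06911636]
 [  0.           0.           1.        ]]
```

View pics/crop0.png

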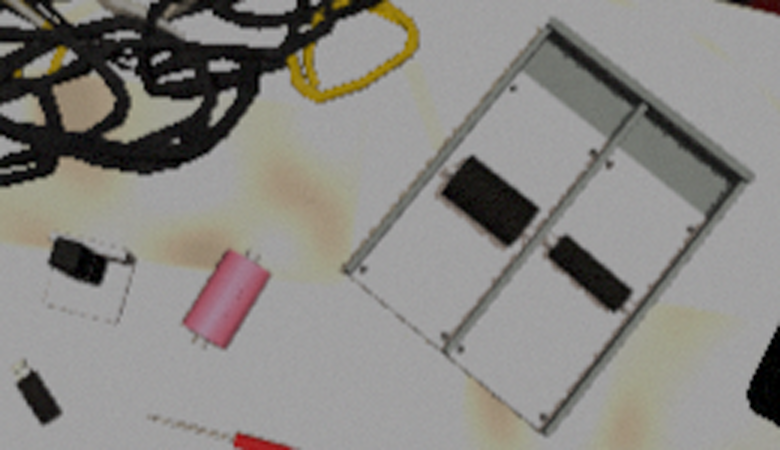

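Confirmed: thick roller at crop (490,200), top measured at 50 mm, in the left (+y) lane. The thin one is at (590,272), top about 32 mm, and the pink decoy lies on the bench outside the tray. The paddle stands at crop (90,275).

```bash
cat >> h.py <<'E'
def rel(target,yaw=None):
    """shift (normalised) and turn (normalised) from measured pose; yaw = wanted world angle of tool x"""
    s=arm.state(); R=np.array(s['ee_rot']); d=R.T@(np.array(target)-s['eef_pos'])/0.6
    cur=np.arctan2(R[1,0],R[0,0]); out=None
    if yaw is not None: out=-((yaw-cur+np.pi)%(2*np.pi)-np.pi)/(2*np.pi)
    print('t',round(s['t'],2),'pos',np.round(s['eef_pos'],4),'yaw',round(np.degrees(cur),2),'q6',np.round(s['q'],2),'rel',np.round(d,4),'roll',out)
E
python3 - <<'E'
from h import *
P=[pt('top','top0',205+u/3,130+v/3,z)[:2] for u,v,z in [(347,270,.027),(545,432,.027),(752,178,.035),(550,22,.035)]]
print(P); nl,nr,fr,fl=P
print(np.linalg.norm(nl-nr),np.linalg.norm(fl-fr),np.linalg.norm(fl-nl),np.linalg.norm(fr-nr))
ax=(fl+fr-nl-nr); print('yaw',np.degrees(np.arctan2(ax[1],ax[0])), np.degrees(np.arctan2(*( -(nl-nr)[0],(nl-nr)[1]))),'c',sum(P)/4)
print(np.round(arm.camera_info('wrist')['hand_eye'],3))
for u,v in [(50,235),(135,255),(120,320),(43,303),(120,255)]: print(pt('top','top0',205+u/3,130+v/3))
rel([.43,.03,.28])
E
```

```text
[array([ 0.4833, -0.1126]), array([ 0.3612, -0.264 ]), array([ 0.5576, -0.4272]), array([ 0.6811, -0.2713])]
0.19450030848304586 0.19888956734831525 0.2535952089452796 0.2553570049949678
yaw -39.23475120619898 -38.88523612541613 c [ 0.5208   -0.268775]
[[-0.    -0.958 -0.285  0.079]
 [ 1.    -0.001  0.001 -0.001]
 [-0.001 -0.285  0.958 -0.162]
 [ 0.     0.     0.     1.   ]]
[0.5112 0.1217 0.0034]
[ 0.4965  0.0549 -0.0006]
[ 0.445   0.0649 -0.0008]
[ 0.4579  0.126  -0.0022]
[0.4906 0.0589 0.0472]
t 0.1 pos [ 0.2356 -0.5783  0.2215] yaw 22.16 q6 [-1.31  0.22  1.53 -0.    1.39 -0.13] rel [ 0.6825 -0.8169 -0.0959] roll None
```

Tray sizes agree with the spec (about 198 x 255 mm) and its yaw is about -39°. Moving above the paddle for a closer look.

Emit:
carry_out([
  [0,0.039,-0.043,-0.012,0],
  [0,0.078,-0.087,-0.012,0],
  [0,0.116,-0.13,-0.012,0],
  [0,0.155,-0.174,-0.012,0],
  [0,0.194,-0.217,-0.012,0],
])

```text
t: 0.52
eef_pos: [0.2945, -0.4125, 0.2291]
ee_rot: [[0.926, 0.377, -0.0], [0.377, -0.926, 0.001], [0.0, -0.001, -1.0]]
contact_force: [-0.1, -0.0, 1.0]
gripper_width: 0.998
gripper_force: 0.0
```

Emit:
carry_out([
  [0,0.039,-0.043,-0.012,0],
  [0,0.078,-0.087,-0.012,0],
  [0,0.116,-0.13,-0.012,0],
  [0,0.155,-0.174,-0.012,0],
  [0,0.194,-0.217,-0.012,0],
])

```text
t: 0.93
eef_pos: [0.3531, -0.2481, 0.2366]
ee_rot: [[0.926, 0.377, -0.0], [0.377, -0.926, 0.0], [-0.0, -0.0, -1.0]]
contact_force: [1.5, 0.1, 0.7]
gripper_width: 1.002
gripper_force: 0.0
```

Emit:
carry_out([
  [0,0.039,-0.043,-0.012,0],
  [0,0.078,-0.087,-0.012,0],
  [0,0.116,-0.13,-0.012,0],
  [0,0.155,-0.174,-0.012,0],
  [0,0.194,-0.217,-0.012,0],
])

```text
t: 1.35
eef_pos: [0.4118, -0.0836, 0.244]
ee_rot: [[0.926, 0.377, 0.0], [0.377, -0.926, -0.0], [0.0, 0.0, -1.0]]
contact_force: [0.7, -0.2, 0.0]
gripper_width: 1.003
gripper_force: 0.0
```

Emit:
carry_out([
  [0,0.039,-0.043,-0.012,0],
  [0,0.078,-0.087,-0.012,0],
  [0,0.116,-0.13,-0.012,0],
  [0,0.155,-0.174,-0.012,0],
  [0,0.194,-0.217,-0.012,0],
])

```text
t: 1.77
eef_pos: [0.4705, 0.0811, 0.2511]
ee_rot: [[0.926, 0.377, -0.0], [0.377, -0.926, -0.0], [-0.0, -0.0, -1.0]]
contact_force: [0.0, -0.4, -0.6]
gripper_width: 1.001
gripper_force: 0.0
```

Emit:
carry_out([
  [0,0,0,0,-0.018],
  [0,0,0,0,-0.036],
  [0,0,0,0,-0.054],
  [0,0,0,0,-0.072],
  [0,0,0,0,-0.09],
])

```text
t: 2.18
eef_pos: [0.4701, 0.0794, 0.2508]
ee_rot: [[0.575, 0.818, -0.001], [0.818, -0.575, 0.0], [-0.001, -0.001, -1.0]]
contact_force: [0.7, -0.4, 0.1]
gripper_width: 1.003
gripper_force: 0.0
```

Emit:
carry_out([
  [0,0,0,0,-0.018],
  [0,0,0,0,-0.036],
  [0,0,0,0,-0.054],
  [0,0,0,0,-0.065],
  [0,0,0,0,-0.065],
])

```text
t: 2.6
eef_pos: [0.4702, 0.0791, 0.2509]
ee_rot: [[0.206, 0.979, -0.001], [0.979, -0.206, -0.0], [-0.0, -0.001, -1.0]]
contact_force: [-0.6, -0.2, -0.2]
gripper_width: 0.999
gripper_force: 0.0
```

```bash
python3 - <<'E'
from h import *
rel([.478,.085,.15],np.radians(78))
im,d=snap('wrist','w0')
E
```

```text
t 2.6 pos [0.4702 0.0791 0.2509] yaw 78.1 q6 [ 0.   -0.16  1.86 -0.    1.44  0.21] rel [0.0123 0.0109 0.1682] roll 0.00028393529857758233
```

View pics/w0.png

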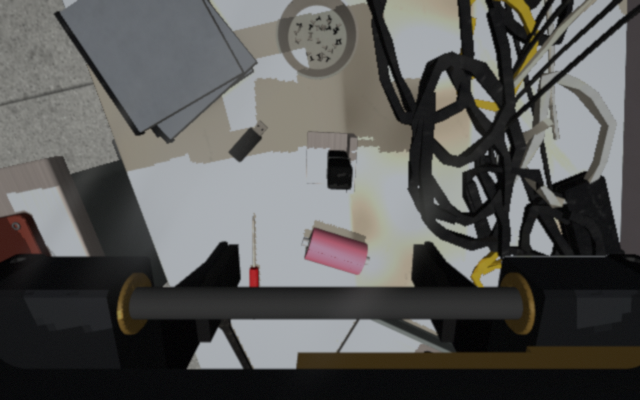

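The wrist view shows the paddle at (335,160), nearly square to the tool: blade on the right at about x=353, foot plate on the left from x=307, black handle top at about (340,175). I'll get the handle top and blade from depth.

```bash
python3 - <<'E'
from h import *
for lo,hi in [(.10,.125),(.042,.052),(.003,.012)]:
    L=np.array([[*pt('wrist','w0',u,v),u,v] for v in range(122,200) for u in range(295,370)])
    m=L[(L[:,2]>lo)&(L[:,2]<hi)]
    if len(m)<5: print(lo,len(m)); continue
    r=cv2.minAreaRect((m[:,:2]*1000).astype(np.float32)); print(lo,len(m),m[:,:3].mean(0),r, m[:,3:].min(0),m[:,3:].max(0))
im=cv2.imread('pics/w0.png'); cv2.imwrite('pics/c1.png',cv2.resize(im[115:205,285:375],None,fx=6,fy=6,interpolation=cv2.INTER_CUBIC))
E
```

```text
Traceback (most recent call last):
  File "h.py", line 7, in pt
    c=arm.camera_info(n); a=np.load('pics/%s.npz'%f); K=np.array(c['K'])
ValueError: time passes only in moves, steps and waits
```

```bash
sed -i 's/^def snap/import functools\ninfo=functools.lru_cache(arm.camera_info); load=functools.lru_cache(lambda f:dict(np.load("pics\/%s.npz"%f)))\ndef snap/; s/c=arm.camera_info(n); a=np.load(.*); K=/c=info(n); a=load(f); K=/' h.py; sed -n 8,11p h.py
python3 - <<'E'
from h import *
L=np.array([[*pt('wrist','w0',u,v),u,v] for v in range(122,200) for u in range(295,370)])
for lo,hi in [(.10,.125),(.042,.052),(.003,.012)]:
    m=L[(L[:,2]>lo)&(L[:,2]<hi)]
    if len(m)<5: print(lo,len(m)); continue
    r=cv2.minAreaRect((m[:,:2]*1000).astype(np.float32)); print(lo,len(m),m[:,:3].mean(0),r, m[:,3:].min(0),m[:,3:].max(0))
im=cv2.imread('pics/w0.png'); cv2.imwrite('pics/c1.png',cv2.resize(im[115:205,285:375],None,fx=6,fy=6,interpolation=cv2.INTER_CUBIC))
E
```

```text
"""pixel -> world by depth, or by intersecting plane z"""
    c=info(n); a=load(f); K=np.array(c['K'])
    if n=='wrist':
        H=np.array(c['hand_eye']); R=a['R']@H[:3,:3]; o=a['R']@H[:3,3]+a['p']
0.1 624 [0.48526843 0.09060737 0.10919728] ((485.12823486328125, 89.50985717773438), (22.269807815551758, 21.97649383544922), 75.5792007446289) [327. 164.] [352. 189.]
0.042 342 [0.50038216 0.09177865 0.04766696] ((489.432373046875, 88.47090148925781), (59.48215103149414, 29.20576286315918), 75.60639953613281) [328. 137.] [357. 193.]
0.003 1423 [0.46990014 0.09885165 0.00592916] ((475.02423095703125, 91.95867919921875), (60.3468017578125, 49.01359176635742), 75.212646484375) [306. 132.] [350. 183.]
```

View pics/c1.png

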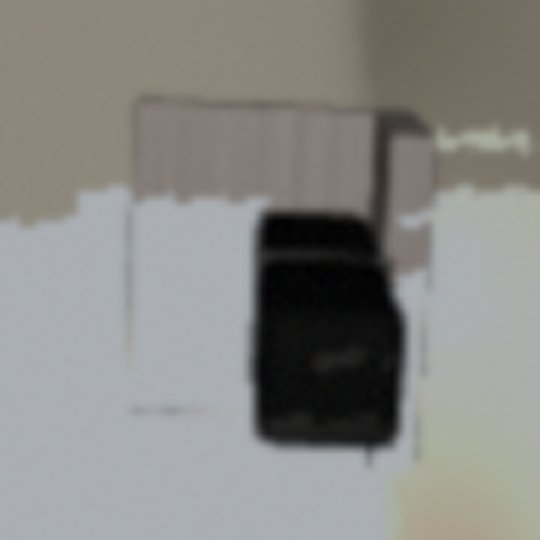

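The handle is at (0.485, 0.0895) with its top at 0.109, a 22 mm square, yaw -14.5°. All of that matches the spec. Descending and grasping.

Emit:
carry_out([
  [0,0.022,0.0206,0.03,0.007],
  [0,0.022,0.0206,0.08,0.007],
  [0,0.022,0.0206,0.13,0.007],
  [0,0.022,0.0206,0.17,0.007],
  [0,0.022,0.0206,0.2,0.007],
])

```text
t: 3.07
eef_pos: [0.4838, 0.0895, 0.1286]
ee_rot: [[0.254, 0.967, -0.003], [0.967, -0.254, -0.0], [-0.001, -0.003, -1.0]]
contact_force: [-0.5, -0.3, -0.2]
gripper_width: 1.0
gripper_force: 0.0
```

Emit:
carry_out([
  [0,0,0,0.04,0],
  [0,0,0,0.08,0],
  [0,0,0,0.115,0],
  [0,0,0,0.115,0],
  [0,0,0,0.115,0],
])

```text
t: 3.48
eef_pos: [0.484, 0.0894, 0.0613]
ee_rot: [[0.253, 0.967, -0.003], [0.967, -0.253, -0.0], [-0.001, -0.003, -1.0]]
contact_force: [0.3, 0.0, 0.7]
gripper_width: 0.998
gripper_force: 0.0
```

Emit:
carry_out([
  [0.5,0,0,0,0],
  [0.8,0,0,0,0],
  [1,0,0,0,0],
  [1,0,0,0,0],
  [1,0,0,0,0],
])

```text
t: 3.9
eef_pos: [0.486, 0.0895, 0.0632]
ee_rot: [[0.252, 0.968, 0.002], [0.968, -0.252, 0.0], [0.0, 0.001, -1.0]]
contact_force: [0.7, 0.7, -0.3]
gripper_width: 0.71
gripper_force: 0.0
```

Emit:
carry_out([
  [1,0,0,0,0],
  [1,0,0,0,0],
  [1,0,0,0,0],
  [1,0,0,0,0],
  [1,0,0,0,0],
])

```text
t: 4.32
eef_pos: [0.4853, 0.0895, 0.0623]
ee_rot: [[0.251, 0.968, -0.0], [0.968, -0.251, 0.0], [-0.0, -0.0, -1.0]]
contact_force: [-0.3, 0.7, 0.5]
gripper_width: 0.323
gripper_force: 0.0
```

```bash
python3 - <<'E'
from h import *
rel([.485,.0895,.12],np.radians(50.9))
E
```

```text
t 4.32 pos [0.4853 0.0895 0.0623] yaw 75.44 q6 [0.02 0.09 2.   0.   1.05 0.28] rel [-0.0001 -0.0005 -0.0962] roll 0.06816634181002422
```

Emit:
carry_out([
  [1,0,0,0,0],
  [1,0,0,0,0],
  [1,0,0,0,0],
  [1,0,0,0,0],
  [1,0,0,0,0],
])

```text
t: 4.73
eef_pos: [0.4852, 0.0895, 0.0622]
ee_rot: [[0.251, 0.968, -0.0], [0.968, -0.251, -0.0], [-0.0, -0.0, -1.0]]
contact_force: [0.4, 0.2, -1.6]
gripper_width: 0.248
gripper_force: 30.0
```

Emit:
carry_out([
  [1,0,0,-0.015,0],
  [1,0,0,-0.04,0],
  [1,0,0,-0.07,0],
  [1,0,0,-0.1,0],
  [1,0,0,-0.125,0],
])

```text
t: 5.15
eef_pos: [0.4856, 0.0895, 0.1391]
ee_rot: [[0.251, 0.968, 0.001], [0.968, -0.251, 0.0], [0.0, 0.001, -1.0]]
contact_force: [0.1, -0.4, -1.7]
gripper_width: 0.249
gripper_force: 30.0
```

```bash
python3 - <<'E'
from h import *
s=arm.state(); print(s['gripper_width'],s['gripper_force']); rel([.4935,-.1835,.137],np.radians(50.9))
E
```

```text
0.24938480413036362 29.98417501570657
t 5.15 pos [0.4856 0.0895 0.1391] yaw 75.44 q6 [ 0.02 -0.02  1.95  0.    1.21  0.28] rel [-0.4371  0.1271  0.0035] roll 0.06816728870213498
```

The paddle is held at 30 N with a 21.7 mm opening, and it is lifted. Carrying it behind the roller.

Emit:
carry_out([
  [1,-0.03,0.0085,0,0],
  [1,-0.06,0.017,0,0],
  [1,-0.09,0.0255,0,0],
  [1,-0.12,0.034,0,0],
  [1,-0.146,0.0425,0,0],
])

```text
t: 5.57
eef_pos: [0.4879, -0.0027, 0.138]
ee_rot: [[0.251, 0.968, 0.0], [0.968, -0.251, -0.0], [-0.0, 0.0, -1.0]]
contact_force: [-0.6, 0.1, -1.3]
gripper_width: 0.252
gripper_force: 30.0
```

Emit:
carry_out([
  [1,-0.03,0.0085,0,0],
  [1,-0.06,0.017,0,0],
  [1,-0.09,0.0255,0,0],
  [1,-0.12,0.034,0,0],
  [1,-0.146,0.0425,0,0],
])

```text
t: 5.98
eef_pos: [0.4905, -0.094, 0.1379]
ee_rot: [[0.252, 0.968, 0.0], [0.968, -0.252, -0.0], [-0.0, 0.0, -1.0]]
contact_force: [-0.2, 0.7, -1.6]
gripper_width: 0.255
gripper_force: 30.0
```

Emit:
carry_out([
  [1,-0.03,0.0085,0,0.014],
  [1,-0.06,0.017,0,0.028],
  [1,-0.09,0.0255,0,0.041],
  [1,-0.12,0.034,0,0.055],
  [1,-0.145,0.0425,0,0.068],
])

```text
t: 6.4
eef_pos: [0.4933, -0.1848, 0.1379]
ee_rot: [[0.634, 0.774, 0.0], [0.774, -0.634, -0.0], [-0.0, 0.0, -1.0]]
contact_force: [0.5, 0.2, -2.2]
gripper_width: 0.252
gripper_force: 30.0
```

Emit:
carry_out([
  [1,0,0,0,0],
  [1,0,0,0,0],
  [1,0,0,0,0],
  [1,0,0,0,0],
  [1,0,0,0,0],
])

```text
t: 6.82
eef_pos: [0.4934, -0.1827, 0.1373]
ee_rot: [[0.628, 0.778, -0.0], [0.778, -0.628, 0.0], [0.0, -0.0, -1.0]]
contact_force: [0.1, -0.3, -1.3]
gripper_width: 0.25
gripper_force: 30.0
```

```bash
python3 - <<'E'
from h import *
rel([.4935,-.1835,.0765],np.radians(50.9))
snap('wrist','w1'); snap('top','top1')
E
```

```text
t 6.82 pos [ 0.4934 -0.1827  0.1373] yaw 51.06 q6 [-0.5   0.06  1.87  0.    1.21  0.17] rel [-0.001   0.001   0.1014] roll 0.00045528747555798174
```

View pics/w1.png

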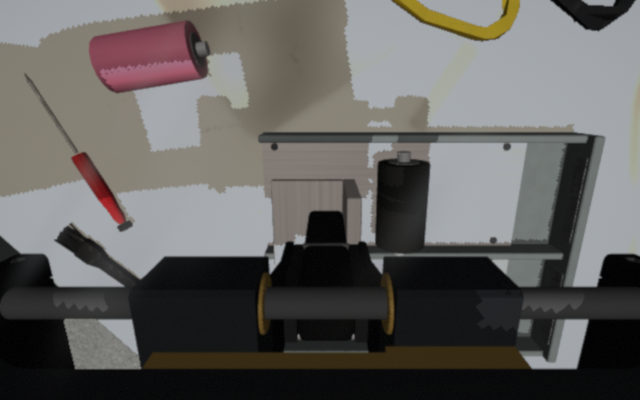

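The wrist view shows the paddle (foot plate 272–360, blade front at about x=361) behind the black thick roller (377–428, 160–250) in the left lane. The left wall runs along row ~136. I'll compute the alignment.

```bash
python3 - <<'E'
from h import *
a=pt('wrist','w1',262,137,.027);b=pt('wrist','w1',585,137,.03)
print(a,b,'yaw wall',np.degrees(np.arctan2(*(b-a)[1::-1])))
T=np.radians(-39.1); R=np.array([[np.cos(T),-np.sin(T)],[np.sin(T),np.cos(T)]]); c=np.array([.5208,-.2688])
tr=lambda p:np.round(R.T@(np.array(p[:2])-c),4)
print('wall ends',tr(a),tr(b),'tcp',tr(load('w1')['p']))
L=np.array([pt('wrist','w1',u,v) for v in range(165,245,3) for u in range(375,432)])
m=L[(L[:,2]>.04)&(L[:,2]<.055)]; q=(m[:,:2]-c)@R; print('roller',q.mean(0),q.min(0),q.max(0),m[:,2].max())
L=np.array([pt('wrist','w1',u,v) for v in range(185,240,3) for u in range(268,364)])
for lo,hi in [(.07,.088),(.11,.13)]:
  m=L[(L[:,2]>lo)&(L[:,2]<hi)]; q=(m[:,:2]-c)@R; print('pad',len(m),q.min(0),q.max(0),np.median(m[:,2]))
for p in [(205+150/3,0)]: pass
E
```

```text
[ 0.4883 -0.1118  0.027 ] [ 0.6785 -0.2652  0.03  ] yaw wall -38.886851570983616
wall ends [-0.1242  0.1013] [0.1201 0.1023] tcp [-0.0756  0.0496]
roller [-0.01721464  0.05414342] [-0.03332384  0.01997662] [0.00184201 0.08326121] 0.0515
pad 1009 [-0.11067991  0.03928033] [-0.06475565  0.07777909] 0.081
pad 424 [-0.08673208  0.05649955] [-0.05692095  0.08030157] 0.1227
```

Emit:
carry_out([
  [1,0,0,0.02,0],
  [1,0,0,0.045,0],
  [1,0,0,0.07,0],
  [1,0,0,0.09,0],
  [1,0,0,0.101,0],
])

```text
t: 7.33
eef_pos: [0.4922, -0.1827, 0.0742]
ee_rot: [[0.63, 0.777, -0.003], [0.777, -0.63, 0.002], [-0.001, -0.003, -1.0]]
contact_force: [0.1, 0.6, -1.1]
gripper_width: 0.251
gripper_force: 30.0
```

Emit:
carry_out([
  [1,0,0,0,0],
  [1,0,0.006,0,0],
  [1,0,0.011,0,0],
  [1,0,0.016,0,0],
  [1,0,0.02,0,0],
])

```text
t: 7.75
eef_pos: [0.5039, -0.1918, 0.0778]
ee_rot: [[0.63, 0.777, 0.002], [0.777, -0.63, -0.001], [0.0, 0.002, -1.0]]
contact_force: [-0.5, 0.1, -1.7]
gripper_width: 0.254
gripper_force: 30.0
```

Emit:
carry_out([
  [1,0,0.003,0,0],
  [1,0,0.006,0,0],
  [1,0,0.009,0,0],
  [1,0,0.012,0,0],
  [1,0,0.015,0,0],
])

```text
t: 8.17
eef_pos: [0.5099, -0.1968, 0.0767]
ee_rot: [[0.63, 0.777, -0.0], [0.777, -0.63, 0.0], [-0.0, -0.0, -1.0]]
contact_force: [-0.4, -0.3, -1.3]
gripper_width: 0.25
gripper_force: 30.0
```

Emit:
carry_out([
  [1,0,0.003,0,0],
  [1,0,0.006,0,0],
  [1,0,0.009,0,0],
  [1,0,0.012,0,0],
  [1,0,0.015,0,0],
])

```text
t: 8.58
eef_pos: [0.5169, -0.2026, 0.0767]
ee_rot: [[0.63, 0.777, -0.0], [0.777, -0.63, 0.0], [-0.0, -0.0, -1.0]]
contact_force: [0.5, -0.8, -1.6]
gripper_width: 0.252
gripper_force: 30.0
```

```bash
python3 - <<'E'
from h import *
rel([.4935,-.1835,.0765],np.radians(50.9))
snap('wrist','w2')
E
```

```text
t 8.58 pos [ 0.5169 -0.2026  0.0767] yaw 50.96 q6 [-0.52  0.21  1.83 -0.    1.1   0.17] rel [ 0.0001 -0.0503  0.0003] roll 0.00016942427879128503
```

View pics/w2.png

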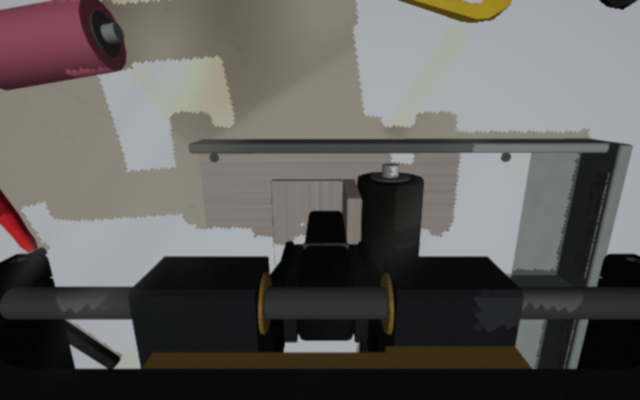

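The blade face (x≈358) is now touching or just behind the roller (358–422), and it is straight in the lane. Pushing at about 48 mm/s.

Emit:
carry_out([
  [1,0,0.004,0,0],
  [1,0,0.009,0,0],
  [1,0,0.015,0,0],
  [1,0,0.021,0,0],
  [1,0,0.028,0,0],
])

```text
t: 9.05
eef_pos: [0.5302, -0.2133, 0.0768]
ee_rot: [[0.63, 0.777, 0.0], [0.777, -0.63, -0.0], [0.0, 0.0, -1.0]]
contact_force: [-0.8, -0.9, -1.3]
gripper_width: 0.251
gripper_force: 30.0
```

Emit:
carry_out([
  [1,0,0.007,0,0],
  [1,0,0.014,0,0],
  [1,0,0.021,0,0],
  [1,0,0.028,0,0],
  [1,0,0.035,0,0],
])

```text
t: 9.47
eef_pos: [0.5465, -0.2265, 0.0767]
ee_rot: [[0.63, 0.777, 0.0], [0.777, -0.63, 0.0], [0.0, -0.0, -1.0]]
contact_force: [0.1, 1.0, -1.4]
gripper_width: 0.255
gripper_force: 30.0
```

Emit:
carry_out([
  [1,0,0.007,0,0],
  [1,0,0.014,0,0],
  [1,0,0.021,0,0],
  [1,0,0.028,0,0],
  [1,0,0.035,0,0],
])

```text
t: 9.88
eef_pos: [0.5628, -0.2397, 0.0767]
ee_rot: [[0.63, 0.777, -0.0], [0.777, -0.63, 0.0], [-0.0, -0.0, -1.0]]
contact_force: [-0.5, -0.1, -2.7]
gripper_width: 0.254
gripper_force: 30.0
```

Emit:
carry_out([
  [1,0,0.007,0,0],
  [1,0,0.014,0,0],
  [1,0,0.021,0,0],
  [1,0,0.028,0,0],
  [1,0,0.035,0,0],
])

```text
t: 10.3
eef_pos: [0.5791, -0.2529, 0.0767]
ee_rot: [[0.63, 0.777, -0.0], [0.777, -0.63, 0.0], [0.0, -0.0, -1.0]]
contact_force: [-0.2, -0.2, -1.2]
gripper_width: 0.25
gripper_force: 30.0
```

Emit:
carry_out([
  [1,0,0.006,0,0],
  [1,0,0.011,0,0],
  [1,0,0.015,0,0],
  [1,0,0.018,0,0],
  [1,0,0.02,0,0],
])

```text
t: 10.72
eef_pos: [0.5882, -0.2604, 0.0767]
ee_rot: [[0.63, 0.777, -0.0], [0.777, -0.63, 0.0], [-0.0, -0.0, -1.0]]
contact_force: [-0.2, 0.3, -1.9]
gripper_width: 0.255
gripper_force: 30.0
```

```bash
python3 - <<'E'
from h import *
rel([.4935,-.1835,.0765],np.radians(50.9))
snap('wrist','w3')
T=np.radians(-39.0); R=np.array([[np.cos(T),-np.sin(T)],[np.sin(T),np.cos(T)]]); c=np.array([.5208,-.2688])
print('tcp',(load('w3')['p'][:2]-c)@R)
E
```

```text
t 10.72 pos [ 0.5882 -0.2604  0.0767] yaw 50.96 q6 [-0.54  0.4   1.59 -0.    1.15  0.14] rel [ 1.000e-04 -2.033e-01  4.000e-04] roll 0.0001688124686924148
tcp [0.04709961 0.04898861]
```

View pics/w3.png

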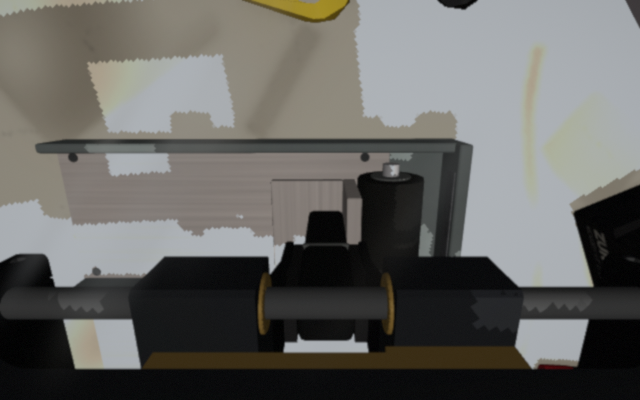

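The roller (358–422) is still against the blade with its axis right at the step. Pushing a few mm more, slowly.

Emit:
carry_out([
  [1,0,0.002,0,0],
  [1,0,0.004,0,0],
  [1,0,0.006,0,0],
  [1,0,0.008,0,0],
  [1,0,0.01,0,0],
])

```text
t: 11.18
eef_pos: [0.5929, -0.2641, 0.0768]
ee_rot: [[0.63, 0.777, 0.0], [0.777, -0.63, -0.0], [0.0, 0.0, -1.0]]
contact_force: [-0.4, -0.9, -1.0]
gripper_width: 0.256
gripper_force: 30.0
```

Emit:
carry_out([
  [1,0,0.002,0,0],
  [1,0,0.002,0,0],
  [1,0,0.002,0,0],
  [1,0,0.002,0,0],
  [1,0,0.002,0,0],
])

```text
t: 11.6
eef_pos: [0.5936, -0.2647, 0.0767]
ee_rot: [[0.63, 0.777, -0.0], [0.777, -0.63, 0.0], [-0.0, -0.0, -1.0]]
contact_force: [0.5, 0.1, -1.6]
gripper_width: 0.254
gripper_force: 30.0
```

```bash
python3 - <<'E'
from h import *
snap('wrist','w4'); snap('top','top4')
T=np.radians(-39.0); R=np.array([[np.cos(T),-np.sin(T)],[np.sin(T),np.cos(T)]]); c=np.array([.5208,-.2688])
print('tcp',(load('w4')['p'][:2]-c)@R)
for f in ('w3','w4'):
  L=np.array([pt('wrist',f,u,v) for v in range(180,248,2) for u in range(364,450)])
  q=(L[:,:2]-c)@R; k=(q[:,0]>.07)&(q[:,0]<.12)&(L[:,2]>.03); print(f,np.percentile(L[k,2],[50,90,98]),q[k&(L[:,2]>np.percentile(L[k,2],90)),0].mean())
E
```

```text
tcp [0.05403471 0.04898376]
w3 [0.0476 0.0498 0.0505] 0.08593377706418415
w4 [0.0424   0.0447   0.045448] 0.10243670313440607
```

View pics/w4.png

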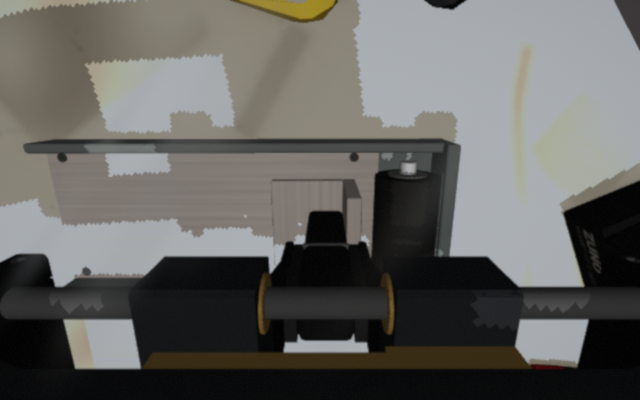

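The roller has dropped: its top is now 45 mm (axis 25 mm) at tray x ≈ 0.102, clear of the blade. Backing off, lifting, and returning the paddle to its old spot.

Emit:
carry_out([
  [1,0,-0.007,0,0],
  [1,0,-0.015,0,0],
  [1,0,-0.023,0,0],
  [1,0,-0.03,0,0],
  [1,0,-0.033,0,0],
])

```text
t: 12.12
eef_pos: [0.5775, -0.2516, 0.0766]
ee_rot: [[0.63, 0.777, -0.001], [0.777, -0.63, 0.0], [-0.0, -0.001, -1.0]]
contact_force: [0.6, 0.6, -1.6]
gripper_width: 0.256
gripper_force: 30.0
```

Emit:
carry_out([
  [1,0,0,-0.02,0],
  [1,0,0,-0.045,0],
  [1,0,0,-0.07,0],
  [1,0,0,-0.09,0],
  [1,0,0,-0.1,0],
])

```text
t: 12.53
eef_pos: [0.5796, -0.2531, 0.14]
ee_rot: [[0.63, 0.777, 0.004], [0.777, -0.63, -0.002], [0.001, 0.004, -1.0]]
contact_force: [1.0, -1.2, -0.4]
gripper_width: 0.254
gripper_force: 30.0
```

Emit:
carry_out([
  [1,0.015,-0.02,0,0],
  [1,0.032,-0.044,0,0],
  [1,0.05,-0.07,0,0],
  [1,0.068,-0.095,0,0],
  [1,0.086,-0.12,0,0],
])

```text
t: 12.95
eef_pos: [0.5545, -0.1662, 0.1368]
ee_rot: [[0.63, 0.777, -0.0], [0.777, -0.63, 0.0], [-0.0, -0.0, -1.0]]
contact_force: [0.2, -0.0, -2.2]
gripper_width: 0.248
gripper_force: 30.0
```

Emit:
carry_out([
  [1,0.018,-0.025,0,0],
  [1,0.036,-0.049,0,0],
  [1,0.053,-0.073,0,0],
  [1,0.07,-0.097,0,0],
  [1,0.086,-0.12,0,0],
])

```text
t: 13.37
eef_pos: [0.5311, -0.0806, 0.137]
ee_rot: [[0.63, 0.777, 0.0], [0.777, -0.63, 0.0], [0.0, 0.0, -1.0]]
contact_force: [0.0, 0.3, -2.5]
gripper_width: 0.246
gripper_force: 30.0
```

Emit:
carry_out([
  [1,0.018,-0.025,0,0],
  [1,0.036,-0.049,0,0],
  [1,0.053,-0.073,0,0],
  [1,0.07,-0.097,0,0],
  [1,0.086,-0.12,0,0],
])

```text
t: 13.78
eef_pos: [0.5077, 0.0048, 0.137]
ee_rot: [[0.63, 0.777, 0.0], [0.777, -0.63, 0.0], [0.0, 0.0, -1.0]]
contact_force: [0.2, 1.6, -0.5]
gripper_width: 0.249
gripper_force: 30.0
```

Emit:
carry_out([
  [1,0.018,-0.025,0,-0.014],
  [1,0.036,-0.049,0,-0.028],
  [1,0.053,-0.073,0,-0.041],
  [1,0.07,-0.097,0,-0.055],
  [1,0.086,-0.12,0,-0.068],
])

```text
t: 14.2
eef_pos: [0.4843, 0.0903, 0.137]
ee_rot: [[0.247, 0.969, 0.0], [0.969, -0.247, 0.0], [0.0, 0.0, -1.0]]
contact_force: [-0.2, 0.6, -1.0]
gripper_width: 0.246
gripper_force: 30.0
```

Emit:
carry_out([
  [1,0,0,0,0],
  [1,0,0,0,0],
  [1,0,0,0,0],
  [1,0,0,0,0],
  [1,0,0,0,0],
])

```text
t: 14.62
eef_pos: [0.4849, 0.0886, 0.1368]
ee_rot: [[0.253, 0.967, 0.0], [0.967, -0.253, -0.0], [-0.0, 0.0, -1.0]]
contact_force: [0.3, 0.8, -1.3]
gripper_width: 0.251
gripper_force: 30.0
```

```bash
python3 - <<'E'
from h import *
rel([.485,.0895,.0625],np.radians(75.4)); snap('top','top5')
im=cv2.imread('pics/top5.png'); cv2.imwrite('pics/c5.png',cv2.resize(im[130:280,205:465],None,fx=3,fy=3))
E
```

```text
t 14.62 pos [0.4849 0.0886 0.1368] yaw 75.34 q6 [ 0.02 -0.02  1.95 -0.    1.21  0.28] rel [ 0.0014 -0.0002  0.1239] roll -0.00017768528912313924
```

View pics/c5.png

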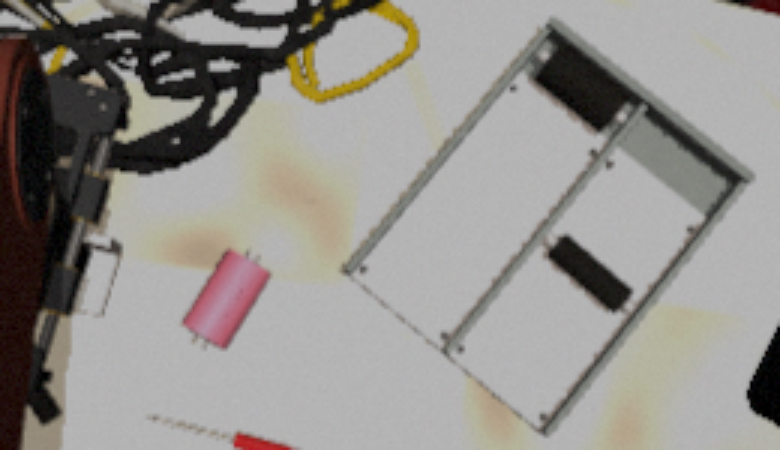

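The thick roller lies in the seat at crop (580,90) and the thin one is unmoved at (590,272). Lowering the paddle, the last mm slowly.

Emit:
carry_out([
  [1,0,0,0.025,0],
  [1,0,0,0.05,0],
  [1,0,0,0.075,0],
  [1,0,0,0.095,0],
  [1,0,0,0.11,0],
])

```text
t: 15.08
eef_pos: [0.4841, 0.089, 0.0694]
ee_rot: [[0.252, 0.968, -0.001], [0.968, -0.252, -0.0], [-0.0, -0.001, -1.0]]
contact_force: [-0.1, -0.1, -1.5]
gripper_width: 0.248
gripper_force: 30.0
```

Emit:
carry_out([
  [1,0,0,0.004,0],
  [1,0,0,0.008,0],
  [1,0,0,0.011,0],
  [1,0,0,0.013,0],
  [1,0,0,0.0135,0],
])

```text
t: 15.5
eef_pos: [0.4851, 0.0894, 0.0631]
ee_rot: [[0.251, 0.968, 0.001], [0.968, -0.251, 0.0], [0.0, 0.001, -1.0]]
contact_force: [-0.1, 0.0, -1.8]
gripper_width: 0.251
gripper_force: 30.0
```

Emit:
carry_out([
  [1,0,0,0,0],
  [1,0,0,0,0],
  [1,0,0,0,0],
  [1,0,0,0,0],
  [1,0,0,0,0],
])

```text
t: 15.92
eef_pos: [0.4847, 0.0894, 0.0628]
ee_rot: [[0.251, 0.968, 0.0], [0.968, -0.251, -0.0], [0.0, 0.0, -1.0]]
contact_force: [-0.6, -0.2, -1.4]
gripper_width: 0.252
gripper_force: 30.0
```

Emit:
carry_out([
  [1,0,0,0.0005,0],
  [1,0,0,0.001,0],
  [1,0,0,0.001,0],
  [1,0,0,0.001,0],
  [1,0,0,0.001,0],
])

```text
t: 16.33
eef_pos: [0.4847, 0.0894, 0.0622]
ee_rot: [[0.251, 0.968, 0.0], [0.968, -0.251, 0.0], [0.0, 0.0, -1.0]]
contact_force: [-0.7, 0.4, 2.0]
gripper_width: 0.25
gripper_force: 30.0
```

Emit:
carry_out([
  [0.7,0,0,0,0],
  [0.6,0,0,0,0],
  [0.4,0,0,0,0],
  [0.2,0,0,0,0],
  [0,0,0,0,0],
])

```text
t: 16.75
eef_pos: [0.4847, 0.0894, 0.0621]
ee_rot: [[0.251, 0.968, 0.0], [0.968, -0.251, 0.0], [0.0, 0.0, -1.0]]
contact_force: [-1.1, -0.0, 0.3]
gripper_width: 0.516
gripper_force: 0.0
```

Emit:
carry_out([
  [0,0,0,0,0],
  [0,0,0,0,0],
  [0,0,0,0,0],
  [0,0,0,0,0],
  [0,0,0,0,0],
])

```text
t: 17.17
eef_pos: [0.4846, 0.0894, 0.062]
ee_rot: [[0.251, 0.968, -0.0], [0.968, -0.251, 0.0], [0.0, -0.0, -1.0]]
contact_force: [-0.1, 0.3, -0.5]
gripper_width: 0.898
gripper_force: 0.0
```

Emit:
carry_out([
  [0,0,0,-0.02,0],
  [0,0,0,-0.06,0],
  [0,0,0,-0.11,0],
  [0,0,0,-0.16,0],
  [0,0,0,-0.21,0],
])

```text
t: 17.58
eef_pos: [0.4842, 0.0894, 0.1892]
ee_rot: [[0.251, 0.968, -0.001], [0.968, -0.251, 0.0], [-0.0, -0.001, -1.0]]
contact_force: [1.2, -0.1, 0.4]
gripper_width: 1.0
gripper_force: 0.0
```

Emit:
carry_out([
  [0,0,0,0,0],
  [0,0,0,0,0],
  [0,0,0,0,0],
  [0,0,0,0,0],
  [0,0,0,0,0],
])

```text
t: 18.0
eef_pos: [0.4835, 0.0893, 0.1863]
ee_rot: [[0.251, 0.968, -0.003], [0.968, -0.251, -0.0], [-0.001, -0.003, -1.0]]
contact_force: [0.3, 0.6, -0.2]
gripper_width: 0.997
gripper_force: 0.0
```

```bash
python3 - <<'E'
from h import *
snap('wrist','w6'); p=load('w6')['p']; print(p)
L=np.array([pt('wrist','w6',u,v) for v in range(60,245,2) for u in range(200,440,2)])
n=np.hypot(L[:,0]-.485,L[:,1]-.09)<.05
m=L[n&(L[:,2]>.1)&(L[:,2]<.13)]; print(len(m),m.mean(0),cv2.minAreaRect((m[:,:2]*1000).astype(np.float32)))
E
```

```text
[0.48346269 0.08933354 0.18627274]
224 [0.48574107 0.09111429 0.10913839] ((485.6725158691406, 90.33373260498047), (20.207353591918945, 20.285072326660156), 75.56077575683594)
```

The paddle stands upright, with its handle top at 109 mm and the 22 mm square seen over the same spot. The gripper is clear, so I'm handing the job in.

```bash
python3 -c "
from workcell import arm
print(arm.job_done())"
```

```text
the job is handed in; nothing more can be done
None
```

I handed the job in at about 18 s of the 48 s allowed: the thick roller lies in the seat against the end stop, the thin roller looks unmoved in the last top view, and the paddle stands upright and released at its old spot off the tray; the hand-in returned no verdict.

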